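# Turn the blue-lidded display case over on its sloping stand

## Robot

A 7-joint arm with a two-finger parallel gripper is mounted at the origin on the work surface. World frame = base frame: x ahead of the robot, y to its left, z up, the work surface at z = 0. Lengths are in mm, angles in rad, forces in N, time in s.
With the tool pointing down it reaches from about 425 to 875 mm from the base axis. Payload 4.7 kg.
Tool frame: the origin (TCP) lies midway between the tips of the shut fingers; the grasp point (between the pads) lies 19 mm behind it; z points along the fingers, y is the direction in which the jaws open and shut (so a half turn about z gives the same grasp; the last joint's range is limited). The gripper opens to 85 mm and grips with 20 to 120 N. Pads are 22 mm wide; open, the fingers measure 114 mm over their backs; the gripper's body (76 mm by 85 mm) begins 54 mm behind the grasp point. The pads swing forward as they close: fully open they stand 13 mm farther back than shut.
Start: joints at [-1.175, 0.321, -0.07, 1.45, 0.023, 1.371, -0.057], TCP at [242.212, 603.206, 231.349] pointing down, gripper open.
Joint ranges: [-2.86, 2.86], [-0.3, 2.09], [-1.38, 1.24], [0.06, 2.45], [-1.56, 4.7], [0.09, 2.05], [-2.69, 2.69]. Speed limits (rad/s): [2.57, 2.57, 3.14, 3.14, 3.14, 3.14, 3.14].

## Interface

Orientations are given as a unit quaternion [w, x, y, z].
In Python, from workcell import bot gives the robot as it stands.
- The arm moves only by the tool carry_out, never from a script. Its argument "commands" is a list of rows, each an object of numbers: "rx", "ry", "rz": the turn, a rotation vector about the tool's x, y, z in degrees; "tx", "ty", "tz": the shift along the tool's x, y, z in cm; "grip": the finger opening in cm, from 0 to 8.54. A call has 1 to 5 rows; each row is the pose to reach, as a shift and turn from the pose commanded when the call began, along the tool's axes at that moment; what a row does not reach only later rows make up. A row lasts 1/12 s, in which the tool goes at most 41.7 mm and 7.16 degrees, less where a joint would pass 70% of its speed; a pose out of reach is approached as far as the arm can. A call with a gripper value outside its range is refused whole. The fingers move at their own pace and stop on an object; "force" is the grip in N (left out, the last holds). Time passes only in rows, so rows that repeat a pose let the fingers close. It gives the time, the measured TCP pose, the force and the opening at its end, in the units of the state.
- bot.state(): the state, without advancing time (a new reading comes with each control period).
- bot.read_camera(name): name is "scene" or "side" or "wrist"; returns (picture, depth): 400x640x3 uint8, red, green, blue; 400x640 float32, mm along the optical axis (not along the pixel's ray), 0 where there is no reading.
- bot.camera_info(name): a dict with "mtx" (3x3 intrinsics, pixels), "rvec" (rotation vector, rad) and "tvec" (3), from world to camera coordinates, as OpenCV has them. Camera axes: x right, y down, z forward; pixel columns grow to the right and rows downward; lengths in mm; the calibration is good to about 2 mm. A picture is of the moment at which its call begins: read the wrist's pose just before it. camera_info takes no time and is no camera call; for the wrist camera it gives the pose at the moment of the call.
- bot.finish_job(): hands the job in, once; it reports no verdict.
The state is a dict: "t": time; "joint_pos": joint angles; "joint_velocities": joint speeds; "effort": joint torques, N m; "ee_pos": TCP position; "ee_rot": TCP orientation; "ft_force": force on the tool from outside, world axes, zero at the start; "wrist_torque": the same for the moment, N m; "width": finger opening in mm.
Only numpy, scipy, OpenCV 4.12 (cv2) and the standard library are available. Lean on these libraries where they do the work, as an engineer would, in place of code of your own. Each camera call takes 0.05 s, during which the arm holds its last target. There are 200 camera calls.

## Task

Two display cases lean lid-outward on sloping stands. Take the case with the blue lid, turn it over without letting its loose lid open, and lay it back on the same stand the other way up, so that the lid lies against the stand and the clear window with the circuit board faces outward and up; let go of it there. Leave the case with the orange lid where it is.

Things in the scene. Friction and masses are not known exactly. Their poses are not given: they have to be found in the camera images.
- blue_mid (a point): Centre of the closed case: white box 120 x 80 x 30 mm, 0.2 kg, loose blue lid on one broad face, clear window with green board on the other. x: its length, at first down the 50 degree slope; y: width; z: out through the lid, at first up and to the robot's right. Its upper half (-x) stands free of the stand: pinch lid and window together there, 30 mm from centre, fingers pointing down the slope.
- blue_lid_mid (a point): Centre of the blue lid's plate, 116 x 76 x 4 mm, same axes as the case. Only gravity holds the lid: it lies on the rim with a lip 8 mm deep inside, 2 mm loose all round. When shut this point lies 13 mm from the case's centre along the case's +z.
- stand_a_seat (a point): Where the centre of the blue case lies when home, either way up, 131 mm above the table. x: level, the way the stand faces; y: along the ledge; z: up. Fixed stand: red base 130 x 130 mm; aluminium back plate 120 mm wide, at 50 degrees to level, its face 15 mm behind this point, bearing the lower 60 mm of the case; ledge 33 mm deep, square to it, 60 mm down the slope from this point. No side cheeks.
- orange_mid (a point): Centre of the other case, of the same shape and axes but with an orange lid, on a stand of its own like the first. It must be left alone.
There are look-alikes about, which are no part of the job. What is shaped like the part that bears blue_mid but yellow is not meant.

How it is judged:
By the outcome, as a careful person would: the job done as asked, in the order asked, and still so for the second after the job is handed in, with the robot touching nothing.
It also fails if it takes over 48 s, if anything falls off the work surface, if the arm or the gripper's body presses on something with over 40 N, if the wrist force passes 120 N, or if a joint passes its speed limit or range.

## Working session

There is one attempt and no reset: what is moved stays moved. The work goes in short steps, Python scripts to look and compute and a tool call to move; the robot and the scene stay as the last step left them, time stands still between calls to the robot, and variables do not carry over. Pictures are saved under pics/ and viewed, about 8 in all and at most 12, crops included, and the job is handed in when it is done.

Besides the shell and the picture viewer there is one more tool, called after ">>>" as a command line: name --argument value ..., lists and objects as JSON in quotes. carry_out: Moves the arm, as the interface text tells. Its arguments: {"type":"object","properties":{"commands":{"type":"array","items":{"type":"object","properties":{"rx":{"type":"number"},"ry":{"type":"number"},"rz":{"type":"number"},"tx":{"type":"number"},"ty":{"type":"number"},"tz":{"type":"number"},"grip":{"type":"number"}}}},"force":{"type":"number"}},"required":["commands"]}

```bash
ls; mkdir -p pics; python3 - <<'E'
from workcell import bot
import cv2,numpy as np
s=bot.state();print(s)
for n in("scene","side"):
    p,d=bot.read_camera(n);np.savez(f"pics/{n}0.npz",p=p,d=d);cv2.imwrite(f"pics/{n}0.png",p[:,:,::-1])
    print(bot.camera_info(n))
E
```

```text
pics
{'t': 0.0, 'joint_pos': array([-1.17489712,  0.32182005, -0.07012373,  1.45164732,  0.02259327,
        1.37080403, -0.05693487]), 'joint_velocities': array([ 0.00118258,  0.00096808,  0.00289003, -0.00102519, -0.00142467,
        0.00029069,  0.00033459]), 'effort': array([ 3.82508888e-04, -4.93591619e+01, -3.82258790e-01, -3.14316380e+01,
        1.28537061e-02,  1.19279852e-02,  7.95730074e-06]), 'ee_pos': array([242.00787944, 602.69847882, 230.23961829]), 'ee_rot': array([-1.40629004e-04,  1.89727053e-01,  9.81836418e-01, -9.35016161e-04]), 'ft_force': array([ 0.20296794, -0.08824111, -0.16563608]), 'wrist_torque': array([ 0.03739275, -0.05317139, -0.00926675]), 'width': 85.52377376540589}
{'mtx': array([[433.80112528,   0.        , 323.18911585],
       [  0.        , 433.80112528, 196.00449194],
       [  0.        ,   0.        ,   1.        ]]), 'rvec': array([ 2.36223213,  0.77379933, -0.26263647]), 'tvec': array([-424.94352069, -171.2286075 , 1160.8642168 ])}
{'mtx': array([[380.81416565,   0.        , 317.12165471],
       [  0.        , 380.81416565, 199.51206813],
       [  0.        ,   0.        ,   1.        ]]), 'rvec': array([ 2.29279626, -0.39630574,  0.1999185 ]), 'tvec': array([-484.821632  ,  175.20473699,  669.63477867])}
```

View pics/scene0.png

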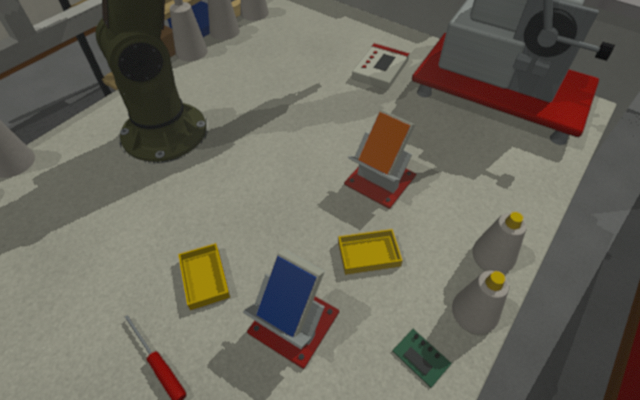

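View pics/side0.png

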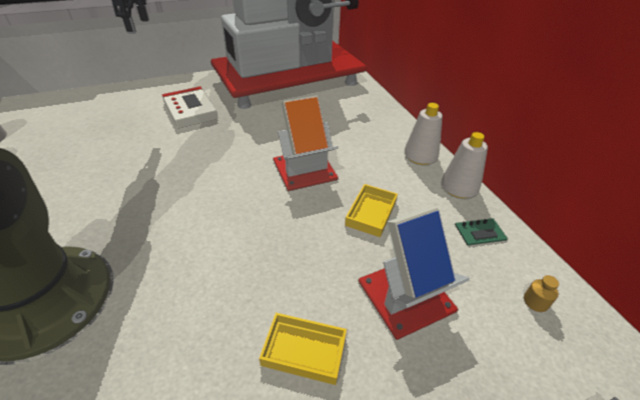

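The blue case is at scene (290,295) and side (425,255). The orange one is at scene (386,143). Next I fit the blue lid's plane from depth.

```bash
cat > h.py <<'E'
import numpy as np,cv2
from workcell import bot
from scipy.spatial.transform import Rotation as R
def cloud(n,d,info=None):
    i=info or bot.camera_info(n);K=i["mtx"];M=cv2.Rodrigues(np.array(i["rvec"]))[0]
    v,u=np.mgrid[:400,:640];P=np.stack([(u-K[0,2])/K[0,0]*d,(v-K[1,2])/K[1,1]*d,d],-1)
    return (P-np.array(i["tvec"]))@M
def blue(p): 
    p=p.astype(int);return (p[...,2]>p[...,0]*1.8)&(p[...,2]>p[...,1]*1.5)&(p[...,2]>60)
def tool():
    s=bot.state();q=s["ee_rot"];return s["ee_pos"],R.from_quat(np.r_[q[1:],q[0]])
E
python3 - <<'E'
from h import *
A=[]
for n,r in(("scene",(240,240,340,345)),("side",(370,195,480,310))):
    z=np.load(f"pics/{n}0.npz");d=z["d"];m=blue(z["p"])&(d>0);k=np.zeros_like(m);k[r[1]:r[3],r[0]:r[2]]=1;m&=k
    m=cv2.erode(m.astype(np.uint8),np.ones((3,3)))>0
    P=cloud(n,d)[m];c=np.median(P,0);P=P[np.linalg.norm(P-c,axis=1)<90];
    for _ in range(3):
        c=P.mean(0);w=np.linalg.svd(P-c,full_matrices=False)[2];nrm=w[2]*np.sign(w[2,2]);e=(P-c)@nrm;P=P[abs(e)<max(3,2.5*e.std())]
    nrm=w[2]*np.sign(w[2,2]);y=np.cross([0,0,1],nrm);y/=np.linalg.norm(y);x=np.cross(y,nrm)
    # rect center
    q=np.stack([(P-c)@x,(P-c)@y],1).astype(np.float32);r=cv2.minAreaRect(q)
    lo,hi=np.percentile(q,[1,99],axis=0);mid=(lo+hi)/2
    C=c+mid[0]*x+mid[1]*y
    print(n,len(P),"n",nrm,"x",x,"y",y,"ext",hi-lo,"rect",r,"lidC",C,"mid",C-15*nrm,"std",e.std(), "slope",np.degrees(np.arccos(nrm[2])), "az",np.degrees(np.arctan2(nrm[1],nrm[0])))
E
```

```text
scene 2310 n [ 0.06507792 -0.76406532  0.64184815] x [ 0.05447106 -0.6395326  -0.76683176] y [ 0.99639238  0.08486596 -0.        ] ext [107.511884    67.38943909] rect ((0.3765754699707031, -0.5651893615722656), (111.55741119384766, 69.59275817871094), 0.07647968828678131) lidC [ 610.90310449 -224.58907734  141.2123206 ] mid [ 609.92693575 -213.12809752  131.58459833] std 1.0219830412430715 slope 50.07023006767508 az -85.13168275474284
side 2668 n [ 0.06558882 -0.76373381  0.6421906 ] x [ 0.05494853 -0.63983547 -0.766545  ] y [ 0.99633266  0.08556421 -0.        ] ext [108.50148628  67.96485802] rect ((0.7216987609863281, 1.0150413513183594), (70.58354187011719, 111.64995574951172), 89.99263000488281) lidC [ 609.83815891 -223.87653441  140.29541217] mid [ 608.85432668 -212.42052721  130.66255313] std 0.8742870492882868 slope 50.044638180883446 az -85.09153019435455
```

```bash
cat >> h.py <<'E'
C=np.array([609.4,-212.8,131.]);X=np.array([.0547,-.6397,-.7667]);N=np.array([.0654,-.7639,.642]);Y=np.cross(N,X)
RB=R.from_matrix(np.stack([-Y,-N,X],1))   # tool y = -n
RA=R.from_matrix(np.stack([Y,N,X],1))
def plan(p1,r1,k,p0=None,r0=None):
    "k calls of 5 rows; prints shift cm / rotvec deg in each call's starting tool frame"
    if p0 is None:p0,r0=tool()
    rv=(r0.inv()*r1).as_rotvec(degrees=True);print("total",np.linalg.norm(p1-p0),np.linalg.norm(rv))
    for i in range(k):
        ra=r0*R.from_rotvec(rv*i/k,degrees=True)
        print("t",np.round(ra.inv().apply((p1-p0)/k)/10,2),"r",np.round(rv/k,1))
E
python3 - <<'E'
from h import *
z=np.load("pics/scene0.npz");p=z["p"].astype(int);P=cloud("scene",z["d"])
print("orange",P[143,386]);print("trays",P[275,205],P[250,370])
plan(np.array([601,-117,265.]),RB,5)
plan(np.array([601,-117,265.]),RA,5)
print(bot.state()["joint_pos"])
E
```

```text
orange [561.47518515 179.42484089 145.17657305]
trays [ 402.75318289 -240.20187704    8.4134871 ] [642.39755043  10.18951575   8.33803722]
total 805.0360237441976 47.69193261842845
t [-12.03 -10.68  -0.67] r [ 7.8 -1.9 -5.1]
t [-11.01 -11.68   1.23] r [ 7.8 -1.9 -5.1]
t [ -9.86 -12.31   3.22] r [ 7.8 -1.9 -5.1]
t [ -8.61 -12.57   5.22] r [ 7.8 -1.9 -5.1]
t [ -7.28 -12.43   7.19] r [ 7.8 -1.9 -5.1]
total 805.0360237441976 154.87760960390318
t [-12.03 -10.68  -0.67] r [ -2.5 -10.5  29. ]
t [-15.63  -3.53   1.61] r [ -2.5 -10.5  29. ]
t [-14.86   4.25   4.5 ] r [ -2.5 -10.5  29. ]
t [-9.95 10.44  7.16] r [ -2.5 -10.5  29. ]
t [-2.29 13.26  8.85] r [ -2.5 -10.5  29. ]
[-1.17493047  0.32172499 -0.07010793  1.45156434  0.02262007  1.37082188
 -0.0569451 ]
```

>>> carry_out --commands '[{"tx": -12, "ty": -10.7, "tz": -8, "rx": 7.8, "ry": -1.9, "rz": -5.1, "grip": 8.5}, {"tx": -12, "ty": -10.7, "tz": -8, "rx": 7.8, "ry": -1.9, "rz": -5.1}, {"tx": -12, "ty": -10.7, "tz": -8, "rx": 7.8, "ry": -1.9, "rz": -5.1}, {"tx": -12, "ty": -10.7, "tz": -8, "rx": 7.8, "ry": -1.9, "rz": -5.1}, {"tx": -12, "ty": -10.7, "tz": -8, "rx": 7.8, "ry": -1.9, "rz": -5.1}]'

```text
validation failed for argument at $.co...
```

>>> carry_out --commands '[{"tx": -11, "ty": -11.7, "tz": 1.2, "rx": 7.8, "ry": -1.9, "rz": -5.1}, {"tx": -11, "ty": -11.7, "tz": 1.2, "rx": 7.8, "ry": -1.9, "rz": -5.1}, {"tx": -11, "ty": -11.7, "tz": 1.2, "rx": 7.8, "ry": -1.9, "rz": -5.1}, {"tx": -11, "ty": -11.7, "tz": 1.2, "rx": 7.8, "ry": -1.9, "rz": -5.1}, {"tx": -11, "ty": -11.7, "tz": 1.2, "rx": 7.8, "ry": -1.9, "rz": -5.1}]'

```text
validation failed for argument at $.co...
```

>>> carry_out --commands '[{"tx": -9.9, "ty": -12.3, "tz": 3.2, "rx": 7.8, "ry": -1.9, "rz": -5.1}, {"tx": -9.9, "ty": -12.3, "tz": 3.2, "rx": 7.8, "ry": -1.9, "rz": -5.1}, {"tx": -9.9, "ty": -12.3, "tz": 3.2, "rx": 7.8, "ry": -1.9, "rz": -5.1}, {"tx": -9.9, "ty": -12.3, "tz": 3.2, "rx": 7.8, "ry": -1.9, "rz": -5.1}, {"tx": -9.9, "ty": -12.3, "tz": 3.2, "rx": 7.8, "ry": -1.9, "rz": -5.1}]'

```text
validation failed for argument at $.co...
```

```bash
python3 - <<'E'
from h import *
s=bot.state();print(s["t"],s["joint_pos"],s["ee_pos"])
plan(np.array([601,-117,265.]),RB,2)
plan(np.array([601,-117,265.]),RB,3)
E
```

```text
0.1 [-1.17493047  0.32172499 -0.07010793  1.45156434  0.02262007  1.37082188
 -0.0569451 ] [242.01789922 602.73171115 230.34289667]
total 805.0360237441976 47.69193261842845
t [-30.06 -26.71  -1.68] r [ 19.6  -4.7 -12.8]
t [-23.12 -31.22  10.54] r [ 19.6  -4.7 -12.8]
total 805.0360237441976 47.69193261842845
t [-20.04 -17.81  -1.12] r [13.  -3.1 -8.6]
t [-17.1  -20.24   4.25] r [13.  -3.1 -8.6]
t [-13.62 -20.94   9.8 ] r [13.  -3.1 -8.6]
```

>>> carry_out --commands '[{"tx": -2.4, "ty": -2.1, "tz": -1.6, "rx": 1.6, "ry": -0.4, "rz": -1.0, "grip": 8.5}]'

```text
t: 0.18
ee_pos: [250.7, 576.3, 242.9]
ee_rot: [-0.002, 0.177, 0.984, -0.017]
ft_force: [-1.1, 0.0, -1.3]
width: 85.1
```

>>> carry_out --commands '[{"tx": -2.4, "ty": -2.1, "tz": -1.6, "rx": 1.6, "ry": -0.4, "rz": -1.0, "grip": 8.5}, {"tx": -4.8, "ty": -4.2, "tz": -3.2, "rx": 3.2, "ry": -0.8, "rz": -2.0, "grip": 8.5}, {"tx": -7.2, "ty": -6.3, "tz": -4.8, "rx": 4.8, "ry": -1.2, "rz": -3.0, "grip": 8.5}, {"tx": -9.6, "ty": -8.4, "tz": -6.4, "rx": 6.4, "ry": -1.6, "rz": -4.0, "grip": 8.5}, {"tx": -12.0, "ty": -10.5, "tz": -8.0, "rx": 8.0, "ry": -2.0, "rz": -5.0, "grip": 8.5}]'

```text
t: 0.6
ee_pos: [332.2, 434.6, 331.5]
ee_rot: [0.004, 0.137, 0.987, -0.087]
ft_force: [0.1, 0.5, -0.4]
width: 85.0
```

```bash
python3 - <<'E'
from h import *
plan(np.array([601,-117,265.]),RB,4)
E
```

```text
total 617.2252969120448 36.08928149394446
t [-10.13 -10.96   3.92] r [ 7.4 -1.8 -4.9]
t [ -9.04 -11.16   5.64] r [ 7.4 -1.8 -4.9]
t [ -7.88 -11.05   7.33] r [ 7.4 -1.8 -4.9]
t [ -6.7  -10.63   8.95] r [ 7.4 -1.8 -4.9]
```

>>> carry_out --commands '[{"tx": -10.1, "ty": -11, "tz": 3.9, "rx": 7.4, "ry": -1.8, "rz": -4.9, "grip": 8.5}, {"tx": -10.1, "ty": -11, "tz": 3.9, "rx": 7.4, "ry": -1.8, "rz": -4.9, "grip": 8.5}, {"tx": -10.1, "ty": -11, "tz": 3.9, "rx": 7.4, "ry": -1.8, "rz": -4.9, "grip": 8.5}, {"tx": -10.1, "ty": -11, "tz": 3.9, "rx": 7.4, "ry": -1.8, "rz": -4.9, "grip": 8.5}]'

```text
t: 0.93
ee_pos: [399.8, 294.6, 313.5]
ee_rot: [0.007, 0.095, 0.984, -0.153]
ft_force: [0.5, -0.8, -0.5]
width: 84.9
```

>>> carry_out --commands '[{"tx": -9.0, "ty": -11.2, "tz": 5.6, "rx": 7.4, "ry": -1.8, "rz": -4.9, "grip": 8.5}, {"tx": -9.0, "ty": -11.2, "tz": 5.6, "rx": 7.4, "ry": -1.8, "rz": -4.9, "grip": 8.5}, {"tx": -9.0, "ty": -11.2, "tz": 5.6, "rx": 7.4, "ry": -1.8, "rz": -4.9, "grip": 8.5}, {"tx": -9.0, "ty": -11.2, "tz": 5.6, "rx": 7.4, "ry": -1.8, "rz": -4.9, "grip": 8.5}]'

```text
t: 1.27
ee_pos: [465.9, 156.4, 297.3]
ee_rot: [0.01, 0.051, 0.975, -0.218]
ft_force: [0.5, 0.0, 0.3]
width: 84.7
```

>>> carry_out --commands '[{"tx": -7.9, "ty": -11, "tz": 7.3, "rx": 7.4, "ry": -1.8, "rz": -4.9, "grip": 8.5}, {"tx": -7.9, "ty": -11, "tz": 7.3, "rx": 7.4, "ry": -1.8, "rz": -4.9, "grip": 8.5}, {"tx": -7.9, "ty": -11, "tz": 7.3, "rx": 7.4, "ry": -1.8, "rz": -4.9, "grip": 8.5}, {"tx": -7.9, "ty": -11, "tz": 7.3, "rx": 7.4, "ry": -1.8, "rz": -4.9, "grip": 8.5}]'

```text
t: 1.6
ee_pos: [532.8, 18.9, 280.9]
ee_rot: [0.012, 0.006, 0.96, -0.281]
ft_force: [-0.1, 0.0, 0.2]
width: 84.9
```

```bash
python3 - <<'E'
from h import *
s=bot.state();print(s["t"],s["joint_pos"],s["ee_pos"],s["width"])
plan(np.array([601,-117,265.]),RB,1)
plan(C-150*X,RB,1)
E
```

```text
1.6 [-0.66418592  0.14703861  0.25750881  1.68290961  0.49125628  1.54424242
  1.08261936] [532.78057211  18.94047208 280.89019893] 84.86621416450585
total 152.92547437957091 8.984016864803033
t [ -6.83 -10.46   8.81] r [ 7.2 -1.8 -5.1]
total 155.99745343138892 8.984016864803033
t [-6.8  -9.42 10.4 ] r [ 7.2 -1.8 -5.1]
```

>>> carry_out --commands '[{"tx": -6.8, "ty": -9.4, "tz": 10.4, "rx": 7.2, "ry": -1.8, "rz": -5.1, "grip": 8.5}, {"tx": -6.8, "ty": -9.4, "tz": 10.4, "rx": 7.2, "ry": -1.8, "rz": -5.1, "grip": 8.5}, {"tx": -6.8, "ty": -9.4, "tz": 10.4, "rx": 7.2, "ry": -1.8, "rz": -5.1, "grip": 8.5}, {"tx": -6.8, "ty": -9.4, "tz": 10.4, "rx": 7.2, "ry": -1.8, "rz": -5.1, "grip": 8.5}, {"tx": -6.8, "ty": -9.4, "tz": 10.4, "rx": 7.2, "ry": -1.8, "rz": -5.1, "grip": 8.5}]'

```text
t: 2.02
ee_pos: [600.0, -121.2, 245.6]
ee_rot: [0.013, -0.037, 0.939, -0.342]
ft_force: [-1.3, -0.9, -0.4]
width: 84.7
```

```bash
python3 - <<'E'
from h import *
p,d=bot.read_camera("wrist");cv2.imwrite("pics/w1.png",p[:,:,::-1])
s=bot.state();print(s["t"],s["joint_pos"],s["ee_pos"],s["width"])
plan(C-150*X,RB,1)
plan(C-13*X,RB,1)
E
```

```text
2.0667 [-0.53200303  0.24695548  0.34519601  1.70291834  0.62669435  1.3473707
  1.27085867] [ 599.9878352  -117.61933998  245.65878207] 84.94683228118225
total 1.4753698221741816 0.27877146624787497
t [-0.13  0.03 -0.07] r [ 0.  -0.2 -0.2]
total 136.31400739177516 0.27877146624787497
t [-0.18  0.03 13.63] r [ 0.  -0.2 -0.2]
```

View pics/w1.png

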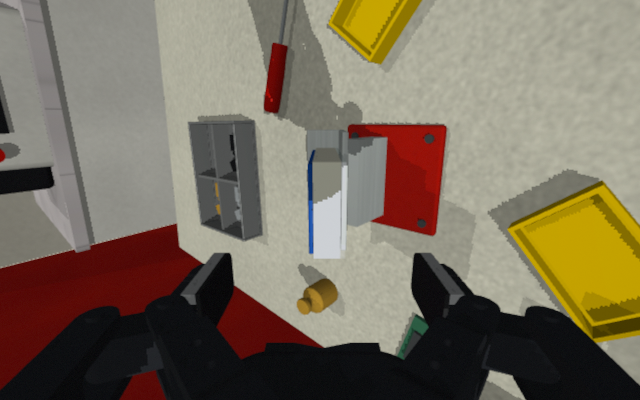

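The wrist view shows the case end (310–347, 150–258) centred between the fingers, with the blue lid on the left. Next: advance and pinch.

>>> carry_out --commands '[{"tx": -0.1, "ty": 0, "tz": 3, "rx": 0, "ry": -0.2, "rz": -0.2, "grip": 8.5}, {"tx": -0.2, "ty": 0, "tz": 6, "rx": 0, "ry": -0.2, "rz": -0.2, "grip": 8.5}, {"tx": -0.2, "ty": 0, "tz": 9, "rx": 0, "ry": -0.2, "rz": -0.2, "grip": 8.5}, {"tx": -0.2, "ty": 0, "tz": 11.5, "rx": 0, "ry": -0.2, "rz": -0.2, "grip": 8.5}, {"tx": -0.2, "ty": 0, "tz": 13.6, "rx": 0, "ry": -0.2, "rz": -0.2, "grip": 8.5}]'

```text
t: 2.48
ee_pos: [610.2, -199.2, 140.3]
ee_rot: [0.016, -0.044, 0.939, -0.34]
ft_force: [-0.5, 0.3, 0.2]
width: 85.0
```

>>> carry_out --commands '[{"tx": 0, "ty": 0, "tz": 0, "rx": 0, "ry": 0, "rz": 0, "grip": 5.0}, {"tx": 0, "ty": 0, "tz": 0, "rx": 0, "ry": 0, "rz": 0, "grip": 5.0}, {"tx": 0, "ty": 0, "tz": 0, "rx": 0, "ry": 0, "rz": 0, "grip": 5.0}, {"tx": 0, "ty": 0, "tz": 0, "rx": 0, "ry": 0, "rz": 0, "grip": 5.0}]' --force 40

```text
t: 2.82
ee_pos: [612.4, -197.1, 143.4]
ee_rot: [0.018, -0.044, 0.939, -0.34]
ft_force: [0.4, -0.2, -0.3]
width: 50.3
```

```bash
python3 - <<'E'
from h import *
p,d=bot.read_camera("scene");cv2.imwrite("pics/s2.png",cv2.resize(p[180:400,160:480,::-1],None,fx=2.4,fy=2.4))
s=bot.state();print(s["t"],s["joint_pos"],s["ft_force"],s["width"])
plan(C-11*X,RB,1)
E
```

```text
2.8667 [-0.42676001  0.35013666  0.38920408  1.80538064  0.64994172  1.07948933
  1.26856124] [-0.22721964 -0.34726146  0.87721433] 50.34262033169723
total 9.95585277160908 0.6538916229225509
t [ 0.43 -0.37  0.82] r [0.2 0.6 0.3]
```

View pics/s2.png

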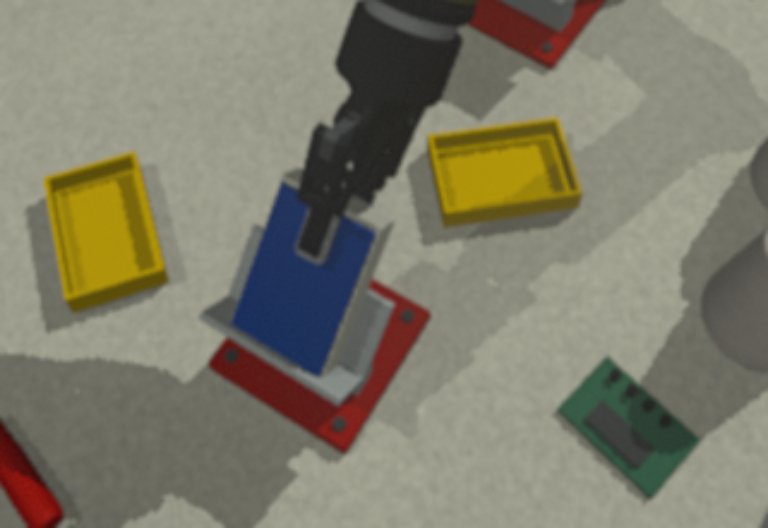

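The fingers straddle the lid's upper half, with the tip at crop (315,255). I'll correct the small residual and then close.

>>> carry_out --commands '[{"tx": 0.2, "ty": -0.2, "tz": 0.4, "rx": 0.2, "ry": 0.6, "rz": 0.3, "grip": 5.0}, {"tx": 0.4, "ty": -0.4, "tz": 0.8, "rx": 0.2, "ry": 0.6, "rz": 0.3, "grip": 5.0}, {"tx": 0.4, "ty": -0.4, "tz": 0.8, "rx": 0.2, "ry": 0.6, "rz": 0.3, "grip": 5.0}, {"tx": 0.4, "ty": -0.4, "tz": 0.8, "rx": 0.2, "ry": 0.6, "rz": 0.3, "grip": 5.0}]'

```text
t: 3.2
ee_pos: [607.3, -208.3, 138.5]
ee_rot: [0.012, -0.039, 0.939, -0.342]
ft_force: [-0.0, 0.2, 0.3]
width: 49.9
```

```bash
python3 - <<'E'
from h import *
s=bot.state();print(s["t"],s["ft_force"],s["width"])
plan(C-11*X,RB,1)
E
```

```text
3.2 [-0.00280125  0.17111524  0.30454986] 49.89573527300827
total 3.1065072033482735 0.30691854537948315
t [-0.17  0.13 -0.23] r [-0.1 -0.3 -0.1]
```

>>> carry_out --commands '[{"tx": 0, "ty": 0, "tz": 0, "rx": 0, "ry": 0, "rz": 0, "grip": 5.0}, {"tx": 0, "ty": 0, "tz": 0, "rx": 0, "ry": 0, "rz": 0, "grip": 5.0}, {"tx": 0, "ty": 0, "tz": 0, "rx": 0, "ry": 0, "rz": 0, "grip": 5.0}]'

```text
t: 3.45
ee_pos: [607.8, -207.6, 138.6]
ee_rot: [0.013, -0.039, 0.939, -0.342]
ft_force: [-0.5, -0.6, 0.2]
width: 50.3
```

```bash
python3 - <<'E'
from h import *
s=bot.state();print(s["t"],s["ft_force"],s["width"])
plan(C-11*X,RB,1)
E
```

```text
3.45 [-0.53454343 -0.64161843  0.21083125] 50.28134606183746
total 2.278789348088292 0.24118532103567314
t [-0.11  0.08 -0.18] r [-0.1 -0.2 -0. ]
```

>>> carry_out --commands '[{"tx": -0.1, "ty": 0.1, "tz": -0.2, "rx": 0, "ry": 0, "rz": 0, "grip": 5.0}, {"tx": -0.1, "ty": 0.1, "tz": -0.2, "rx": 0, "ry": 0, "rz": 0, "grip": 5.0}, {"tx": -0.1, "ty": 0.1, "tz": -0.2, "rx": 0, "ry": 0, "rz": 0, "grip": 4.0}, {"tx": -0.1, "ty": 0.1, "tz": -0.2, "rx": 0, "ry": 0, "rz": 0, "grip": 3.4}, {"tx": -0.1, "ty": 0.1, "tz": -0.2, "rx": 0, "ry": 0, "rz": 0, "grip": 3.4}]' --force 30

```text
t: 3.87
ee_pos: [608.5, -205.7, 139.5]
ee_rot: [0.013, -0.039, 0.939, -0.342]
ft_force: [-0.2, 1.0, -0.1]
width: 33.9
```

>>> carry_out --commands '[{"tx": 0, "ty": 0, "tz": 0, "rx": 0, "ry": 0, "rz": 0, "grip": 2.5}, {"tx": 0, "ty": 0, "tz": 0, "rx": 0, "ry": 0, "rz": 0, "grip": 2.5}, {"tx": 0, "ty": 0, "tz": 0, "rx": 0, "ry": 0, "rz": 0, "grip": 2.5}, {"tx": 0, "ty": 0, "tz": 0, "rx": 0, "ry": 0, "rz": 0, "grip": 2.5}]'

```text
t: 4.2
ee_pos: [608.6, -205.6, 139.5]
ee_rot: [0.013, -0.039, 0.939, -0.342]
ft_force: [-0.1, 0.5, 0.8]
width: 29.7
```

>>> carry_out --commands '[{"tx": 0, "ty": 0, "tz": 0, "rx": 0, "ry": 0, "rz": 0, "grip": 2.0}, {"tx": 0, "ty": 0, "tz": 0, "rx": 0, "ry": 0, "rz": 0, "grip": 2.0}]' --force 70

```text
t: 4.37
ee_pos: [608.7, -205.5, 139.6]
ee_rot: [0.013, -0.039, 0.939, -0.342]
ft_force: [-0.5, 0.4, 0.8]
width: 28.9
```

```bash
python3 - <<'E'
from h import *
s=bot.state();print(s["t"],s["joint_pos"],s["ft_force"],s["width"])
plan(C-11*X,RB,1)
E
```

```text
4.3667 [-0.41952795  0.35853214  0.3947898   1.80683744  0.65004743  1.07837655
  1.26703585] [-0.52532946  0.40458631  0.79674235] 28.939377538346275
total 0.3036927625551322 0.24073512469312303
t [-0.01 -0.01  0.03] r [-0.1 -0.2 -0. ]
```

>>> carry_out --commands '[{"tx": 0, "ty": -0.1, "tz": -0.3, "rx": 0, "ry": 0, "rz": 0, "grip": 2.0}, {"tx": 0, "ty": -0.4, "tz": -0.8, "rx": 0, "ry": 0, "rz": 0, "grip": 2.0}, {"tx": 0, "ty": -0.8, "tz": -1.6, "rx": 0, "ry": 0, "rz": 0, "grip": 2.0}, {"tx": 0, "ty": -1.2, "tz": -2.8, "rx": 0, "ry": 0, "rz": 0, "grip": 2.0}, {"tx": 0, "ty": -1.6, "tz": -4.0, "rx": 0, "ry": 0, "rz": 0, "grip": 2.0}]'

```text
t: 4.78
ee_pos: [607.4, -192.0, 181.5]
ee_rot: [0.013, -0.039, 0.939, -0.342]
ft_force: [0.6, 0.3, -1.7]
width: 29.4
```

>>> carry_out --commands '[{"tx": 0, "ty": -0.4, "tz": -1.3, "rx": 0, "ry": 0, "rz": 0, "grip": 2.0}, {"tx": 0, "ty": -0.8, "tz": -2.6, "rx": 0, "ry": 0, "rz": 0, "grip": 2.0}, {"tx": 0, "ty": -1.2, "tz": -4.0, "rx": 0, "ry": 0, "rz": 0, "grip": 2.0}, {"tx": 0, "ty": -1.6, "tz": -5.3, "rx": 0, "ry": 0, "rz": 0, "grip": 2.0}, {"tx": 0, "ty": -2.0, "tz": -6.4, "rx": 0, "ry": 0, "rz": 0, "grip": 2.0}]'

```text
t: 5.2
ee_pos: [606.1, -165.2, 244.4]
ee_rot: [0.014, -0.039, 0.939, -0.341]
ft_force: [-0.2, 0.5, -2.8]
width: 28.7
```

```bash
python3 - <<'E'
from h import *
p,d=bot.read_camera("scene");q,_=bot.read_camera("side")
cv2.imwrite("pics/s3.png",np.hstack([cv2.resize(p[150:370,200:420,::-1],(400,400)),cv2.resize(q[120:340,300:520,::-1],(400,400))]))
s=bot.state();print(s["t"],s["joint_pos"],s["ft_force"],s["width"],s["ee_pos"])
E
```

```text
5.3 [-0.47715931  0.24567506  0.37495638  1.7085097   0.63698043  1.2881988
  1.33271488] [-0.4961663  -0.4367266  -1.77082637] 28.914714802043655 [ 607.23697109 -165.15551118  245.17314942]
```

View pics/s3.png

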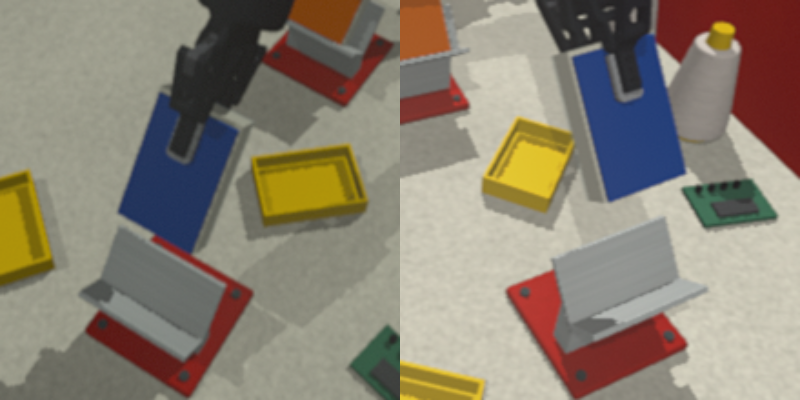

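The case is off the stand with its lid shut. Next is the half turn about the tool axis.

>>> carry_out --commands '[{"tx": 0, "ty": 0, "tz": 0, "rx": 0, "ry": 0, "rz": 4, "grip": 2.0}, {"tx": 0, "ty": 0, "tz": 0, "rx": 0, "ry": 0, "rz": 10, "grip": 2.0}, {"tx": 0, "ty": 0, "tz": 0, "rx": 0, "ry": 0, "rz": 16, "grip": 2.0}, {"tx": 0, "ty": 0, "tz": 0, "rx": 0, "ry": 0, "rz": 23, "grip": 2.0}, {"tx": 0, "ty": 0, "tz": 0, "rx": 0, "ry": 0, "rz": 30, "grip": 2.0}]'

```text
t: 5.72
ee_pos: [605.2, -166.7, 241.7]
ee_rot: [0.101, 0.208, 0.916, -0.327]
ft_force: [-0.1, -0.0, -3.3]
width: 28.7
```

>>> carry_out --commands '[{"tx": 0, "ty": 0, "tz": 0, "rx": 0, "ry": 0, "rz": 6, "grip": 2.0}, {"tx": 0, "ty": 0, "tz": 0, "rx": 0, "ry": 0, "rz": 12, "grip": 2.0}, {"tx": 0, "ty": 0, "tz": 0, "rx": 0, "ry": 0, "rz": 18, "grip": 2.0}, {"tx": 0, "ty": 0, "tz": 0, "rx": 0, "ry": 0, "rz": 24, "grip": 2.0}, {"tx": 0, "ty": 0, "tz": 0, "rx": 0, "ry": 0, "rz": 30, "grip": 2.0}]'

```text
t: 6.13
ee_pos: [605.2, -166.7, 241.7]
ee_rot: [0.182, 0.438, 0.831, -0.29]
ft_force: [-1.0, 0.2, -2.2]
width: 29.0
```

>>> carry_out --commands '[{"tx": 0, "ty": 0, "tz": 0, "rx": 0, "ry": 0, "rz": 6, "grip": 2.0}, {"tx": 0, "ty": 0, "tz": 0, "rx": 0, "ry": 0, "rz": 12, "grip": 2.0}, {"tx": 0, "ty": 0, "tz": 0, "rx": 0, "ry": 0, "rz": 18, "grip": 2.0}, {"tx": 0, "ty": 0, "tz": 0, "rx": 0, "ry": 0, "rz": 24, "grip": 2.0}, {"tx": 0, "ty": 0, "tz": 0, "rx": 0, "ry": 0, "rz": 30, "grip": 2.0}]'

```text
t: 6.55
ee_pos: [605.2, -166.7, 241.7]
ee_rot: [0.251, 0.638, 0.69, -0.232]
ft_force: [-0.4, -0.5, -2.8]
width: 28.8
```

```bash
python3 - <<'E'
from h import *
s=bot.state();print(s["t"],s["joint_pos"],s["ft_force"],s["width"],s["ee_pos"])
plan(C-115*X+36*N,RA,3)
E
```

```text
6.55 [-0.60411766  0.26132984  0.52860208  1.71721263  0.59841369  1.26653865
 -0.21633785] [-0.43943438 -0.53148395 -2.78753745] 28.7732820065352 [ 605.17282401 -166.71010222  241.73158038]
total 0.6235804582520988 89.6838178622944
t [-0.01  0.01 -0.01] r [-0.1  0.1 29.9]
t [-0.01  0.01 -0.01] r [-0.1  0.1 29.9]
t [ 0.    0.02 -0.01] r [-0.1  0.1 29.9]
```

>>> carry_out --commands '[{"tx": 0, "ty": 0, "tz": 0, "rx": 0, "ry": 0, "rz": 6, "grip": 2.0}, {"tx": 0, "ty": 0, "tz": 0, "rx": 0, "ry": 0, "rz": 12, "grip": 2.0}, {"tx": 0, "ty": 0, "tz": 0, "rx": 0, "ry": 0, "rz": 18, "grip": 2.0}, {"tx": 0, "ty": 0, "tz": 0, "rx": 0, "ry": 0, "rz": 24, "grip": 2.0}, {"tx": 0, "ty": 0, "tz": 0, "rx": 0, "ry": 0, "rz": 30, "grip": 2.0}]'

```text
t: 6.97
ee_pos: [605.2, -166.7, 241.7]
ee_rot: [0.303, 0.795, 0.501, -0.16]
ft_force: [0.6, -0.0, -2.8]
width: 28.8
```

>>> carry_out --commands '[{"tx": 0, "ty": 0, "tz": 0, "rx": 0, "ry": 0, "rz": 6, "grip": 2.0}, {"tx": 0, "ty": 0, "tz": 0, "rx": 0, "ry": 0, "rz": 12, "grip": 2.0}, {"tx": 0, "ty": 0, "tz": 0, "rx": 0, "ry": 0, "rz": 18, "grip": 2.0}, {"tx": 0, "ty": 0, "tz": 0, "rx": 0, "ry": 0, "rz": 24, "grip": 2.0}, {"tx": 0, "ty": 0, "tz": 0, "rx": 0, "ry": 0, "rz": 30, "grip": 2.0}]'

```text
t: 7.38
ee_pos: [605.2, -166.7, 241.8]
ee_rot: [0.333, 0.898, 0.278, -0.076]
ft_force: [0.8, 1.2, -3.0]
width: 29.0
```

>>> carry_out --commands '[{"tx": 0, "ty": 0, "tz": 0, "rx": 0, "ry": 0, "rz": 6, "grip": 2.0}, {"tx": 0, "ty": 0, "tz": 0, "rx": 0, "ry": 0, "rz": 12, "grip": 2.0}, {"tx": 0, "ty": 0, "tz": 0, "rx": 0, "ry": 0, "rz": 18, "grip": 2.0}, {"tx": 0, "ty": 0, "tz": 0, "rx": 0, "ry": 0, "rz": 24, "grip": 2.0}, {"tx": 0, "ty": 0, "tz": 0, "rx": 0, "ry": 0, "rz": 29.7, "grip": 2.0}]'

```text
t: 7.8
ee_pos: [605.2, -166.6, 241.8]
ee_rot: [0.342, 0.939, 0.039, 0.012]
ft_force: [-0.7, 0.3, -1.5]
width: 28.7
```

```bash
python3 - <<'E'
from h import *
p,d=bot.read_camera("scene");q,e=bot.read_camera("side");np.savez("pics/4.npz",p=p,d=d,q=q,e=e)
cv2.imwrite("pics/s4.png",np.hstack([cv2.resize(p[150:370,200:420,::-1],(400,400)),cv2.resize(q[100:320,300:520,::-1],(400,400))]))
s=bot.state();print(s["t"],s["joint_pos"],s["ft_force"],s["width"],s["ee_pos"])
plan(C-11*X+6*N,RA,2)
E
```

```text
7.9 [-0.75175857  0.28658369  0.70945501  1.72193091  0.54561817  1.24025994
 -1.73819522] [-0.74977512  0.68567237 -2.50058165] 28.843833492910328 [ 605.19910243 -166.63544412  241.82350379]
total 107.87170860372639 0.405336153144651
t [ 0.05 -1.49  5.18] r [0.  0.1 0.1]
t [ 0.03 -1.48  5.19] r [0.  0.1 0.1]
```

View pics/s4.png

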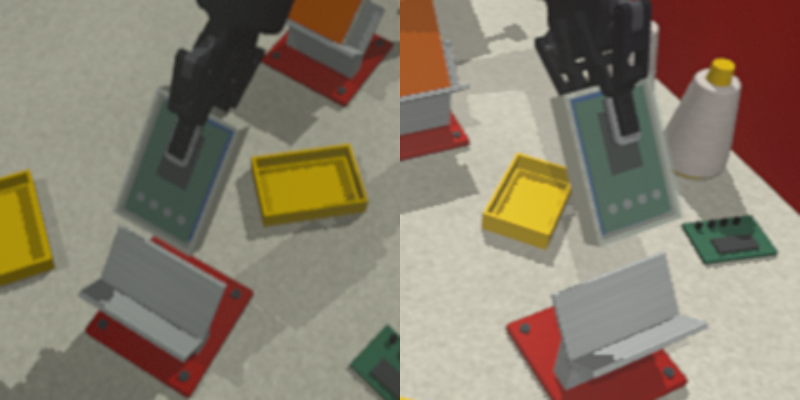

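The window and board face outward and the lid is underneath and shut (scene crop (180,170)). Next I lower it, standing off the plate at first.

>>> carry_out --commands '[{"tx": 0, "ty": -0.3, "tz": 1.0, "rx": 0, "ry": 0, "rz": 0, "grip": 2.0}, {"tx": 0, "ty": -0.7, "tz": 2.2, "rx": 0, "ry": 0, "rz": 0, "grip": 2.0}, {"tx": 0, "ty": -1.1, "tz": 3.4, "rx": 0, "ry": 0, "rz": 0, "grip": 2.0}, {"tx": 0, "ty": -1.5, "tz": 4.6, "rx": 0, "ry": 0, "rz": 0, "grip": 2.0}, {"tx": 0.1, "ty": -1.8, "tz": 5.4, "rx": 0, "ry": 0.1, "rz": 0.1, "grip": 2.0}]'

```text
t: 8.32
ee_pos: [606.9, -188.2, 187.4]
ee_rot: [0.342, 0.939, 0.042, 0.011]
ft_force: [-0.2, -0.7, -2.4]
width: 28.9
```

>>> carry_out --commands '[{"tx": 0, "ty": -0.2, "tz": 1.0, "rx": 0, "ry": 0, "rz": 0, "grip": 2.0}, {"tx": 0, "ty": -0.5, "tz": 2.0, "rx": 0, "ry": 0, "rz": 0, "grip": 2.0}, {"tx": 0, "ty": -0.8, "tz": 3.0, "rx": 0, "ry": 0, "rz": 0, "grip": 2.0}, {"tx": 0, "ty": -1.0, "tz": 4.0, "rx": 0, "ry": 0, "rz": 0, "grip": 2.0}, {"tx": 0, "ty": -1.0, "tz": 4.5, "rx": 0, "ry": 0.1, "rz": 0, "grip": 2.0}]'

```text
t: 8.73
ee_pos: [609.1, -209.1, 146.8]
ee_rot: [0.342, 0.939, 0.042, 0.013]
ft_force: [-0.1, 0.1, -2.1]
width: 28.6
```

>>> carry_out --commands '[{"tx": 0, "ty": 0, "tz": 0, "rx": 0, "ry": 0, "rz": 0, "grip": 2.0}]'

```text
t: 8.82
ee_pos: [608.7, -209.7, 147.4]
ee_rot: [0.342, 0.939, 0.041, 0.012]
ft_force: [1.2, -0.3, -1.7]
width: 29.1
```

```bash
python3 - <<'E'
from h import *
s=bot.state();print(s["t"],s["joint_pos"],s["ft_force"],s["width"],s["ee_pos"])
plan(C-11*X+2*N,RA,1)
E
```

```text
8.8167 [-0.66677551  0.40145879  0.70896693  1.81092462  0.52078819  1.02584087
 -1.76511538] [ 1.23424976 -0.32894453 -1.69624318] 29.100476907821577 [ 608.73554396 -209.67311492  147.36086777]
total 7.059967213505614 0.28962682629773107
t [ 0.04 -0.61  0.36] r [0.1 0.2 0.2]
```

>>> carry_out --commands '[{"tx": 0, "ty": -0.2, "tz": 0.1, "rx": 0, "ry": 0, "rz": 0, "grip": 2.0}, {"tx": 0, "ty": -0.4, "tz": 0.2, "rx": 0, "ry": 0, "rz": 0, "grip": 2.0}, {"tx": 0, "ty": -0.6, "tz": 0.3, "rx": 0, "ry": 0.2, "rz": 0.2, "grip": 2.0}, {"tx": 0, "ty": -0.6, "tz": 0.3, "rx": 0, "ry": 0.2, "rz": 0.2, "grip": 2.0}]'

```text
t: 9.15
ee_pos: [609.7, -205.0, 142.0]
ee_rot: [0.341, 0.939, 0.041, 0.016]
ft_force: [0.1, 0.7, -1.8]
width: 28.9
```

```bash
python3 - <<'E'
from h import *
s=bot.state();print(s["t"],s["ft_force"],s["width"],s["ft_force"]@X,s["ft_force"]@N)
plan(C-11*X,RA,1)
p,d=bot.read_camera("side")
cv2.imwrite("pics/s5.png",cv2.resize(p[180:350,330:500,::-1],(600,600),interpolation=cv2.INTER_CUBIC))
E
```

```text
9.15 [ 0.1494514   0.71359842 -1.7840155 ] 28.860351149552727 0.9194907604301533 -1.680681663736735
total 2.7974127705536977 0.20530643999421191
t [-0.09 -0.11  0.24] r [ 0.  -0.2 -0. ]
```

View pics/s5.png

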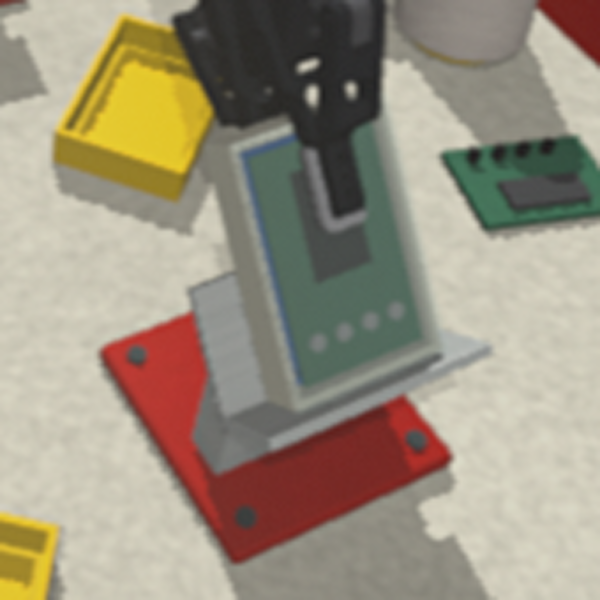

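The case sits just above the ledge, board outward. I'll ease it down until it makes contact.

>>> carry_out --commands '[{"tx": 0, "ty": 0, "tz": 0.1, "rx": 0, "ry": 0, "rz": 0, "grip": 2.0}, {"tx": 0, "ty": 0, "tz": 0.2, "rx": 0, "ry": 0, "rz": 0, "grip": 2.0}, {"tx": -0.1, "ty": -0.1, "tz": 0.2, "rx": 0, "ry": -0.2, "rz": 0, "grip": 2.0}, {"tx": -0.1, "ty": -0.1, "tz": 0.3, "rx": 0, "ry": -0.2, "rz": 0, "grip": 2.0}, {"tx": -0.1, "ty": -0.1, "tz": 0.3, "rx": 0, "ry": -0.2, "rz": 0, "grip": 2.0}]'

```text
t: 9.62
ee_pos: [609.1, -206.3, 140.4]
ee_rot: [0.342, 0.939, 0.04, 0.014]
ft_force: [-4.5, 5.5, 6.7]
width: 29.2
```

```bash
python3 - <<'E'
from h import *
s=bot.state();print(s["t"],s["ft_force"],s["width"],s["ft_force"]@X,s["ft_force"]@N)
plan(C-11*X,RA,1)
E
```

```text
9.6167 [-4.49683207  5.45139869  6.65962586] 29.16553272026893 -8.839171602198588 -0.18293647008403902
total 1.1785411598466269 0.09053932536958795
t [-0.02 -0.11  0.04] r [ 0.1  0.  -0. ]
```

>>> carry_out --commands '[{"tx": 0, "ty": -0.1, "tz": 0, "rx": 0, "ry": 0, "rz": 0, "grip": 2.0}, {"tx": 0, "ty": -0.1, "tz": 0, "rx": 0, "ry": 0, "rz": 0, "grip": 2.0}, {"tx": 0, "ty": -0.1, "tz": 0, "rx": 0, "ry": 0, "rz": 0, "grip": 2.0}]'

```text
t: 9.87
ee_pos: [609.1, -206.2, 140.3]
ee_rot: [0.342, 0.939, 0.04, 0.015]
ft_force: [-2.5, 3.7, 6.9]
width: 29.2
```

```bash
python3 - <<'E'
from h import *
s=bot.state();print(s["t"],s["ft_force"],s["wrist_torque"],s["width"],s["ft_force"]@X,s["ft_force"]@N)
plan(C-11*X,RA,1)
E
```

```text
9.8667 [-2.53926406  3.74579933  6.9293675 ] [ 0.29831542  0.46178998 -0.4305058 ] 29.195626823128162 -7.8478316372716455 1.4211699573763101
total 0.9964058788811956 0.1465788312870326
t [-0.03 -0.09  0.03] r [ 0.1  0.  -0.1]
```

>>> carry_out --commands '[{"tx": 0, "ty": -0.1, "tz": 0, "rx": 0, "ry": 0, "rz": 0, "grip": 2.0}, {"tx": 0, "ty": -0.1, "tz": 0, "rx": 0, "ry": 0, "rz": 0, "grip": 2.6}, {"tx": 0, "ty": -0.1, "tz": 0, "rx": 0, "ry": 0, "rz": 0, "grip": 2.8}, {"tx": 0, "ty": -0.1, "tz": 0, "rx": 0, "ry": 0, "rz": 0, "grip": 2.9}, {"tx": 0, "ty": -0.1, "tz": 0, "rx": 0, "ry": 0, "rz": 0, "grip": 3.0}]' --force 20

```text
t: 10.28
ee_pos: [609.2, -205.7, 139.2]
ee_rot: [0.342, 0.939, 0.04, 0.015]
ft_force: [-0.4, -0.3, 1.6]
width: 29.8
```

>>> carry_out --commands '[{"tx": 0, "ty": 0, "tz": 0, "rx": 0, "ry": 0, "rz": 0, "grip": 3.1}, {"tx": 0, "ty": 0, "tz": 0, "rx": 0, "ry": 0, "rz": 0, "grip": 3.2}, {"tx": 0, "ty": 0, "tz": 0, "rx": 0, "ry": 0, "rz": 0, "grip": 3.4}, {"tx": 0, "ty": 0, "tz": 0, "rx": 0, "ry": 0, "rz": 0, "grip": 3.7}, {"tx": 0, "ty": 0, "tz": 0, "rx": 0, "ry": 0, "rz": 0, "grip": 4.0}]'

```text
t: 10.7
ee_pos: [608.3, -205.6, 137.9]
ee_rot: [0.342, 0.939, 0.04, 0.014]
ft_force: [0.4, -0.6, 0.9]
width: 40.0
```

```bash
python3 - <<'E'
from h import *
s=bot.state();print(s["t"],s["ft_force"],s["width"],s["ft_force"]@X,s["ft_force"]@N)
plan(C-11*X,RA,1)
p,d=bot.read_camera("side")
cv2.imwrite("pics/s6.png",cv2.resize(p[180:350,330:500,::-1],(600,600),interpolation=cv2.INTER_CUBIC))
E
```

```text
10.7 [ 0.41102831 -0.63577913  0.85702229] 39.969911641467725 -0.22788783210657462 1.0627612385333662
total 1.6549876603506615 0.097894872493182
t [ 0.05  0.12 -0.11] r [ 0.1  0.1 -0. ]
```

View pics/s6.png

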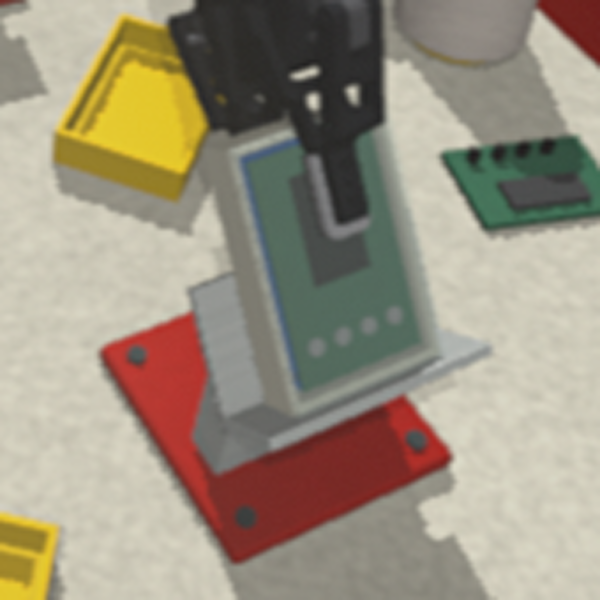

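Released at 40 mm opening, and the case stays seated. Next I open further and retreat straight up the slope.

>>> carry_out --commands '[{"tx": 0, "ty": 0.1, "tz": 0, "rx": 0, "ry": 0, "rz": 0, "grip": 5.0}, {"tx": 0, "ty": 0.1, "tz": 0, "rx": 0, "ry": 0, "rz": 0, "grip": 6.0}, {"tx": 0, "ty": 0.1, "tz": 0, "rx": 0, "ry": 0, "rz": 0, "grip": 6.0}, {"tx": 0, "ty": 0.1, "tz": -0.5, "rx": 0, "ry": 0, "rz": 0, "grip": 6.0}, {"tx": 0, "ty": 0.1, "tz": -1.5, "rx": 0, "ry": 0, "rz": 0, "grip": 6.0}]'

```text
t: 11.17
ee_pos: [606.7, -197.3, 149.9]
ee_rot: [0.342, 0.939, 0.039, 0.013]
ft_force: [0.7, 0.0, 0.4]
width: 59.9
```

>>> carry_out --commands '[{"tx": 0, "ty": 0, "tz": -2.5, "rx": 0, "ry": 0, "rz": 0, "grip": 6.0}, {"tx": 0, "ty": 0, "tz": -5, "rx": 0, "ry": 0, "rz": 0, "grip": 6.0}, {"tx": 0, "ty": 0, "tz": -8, "rx": 0, "ry": 0, "rz": 0, "grip": 6.0}, {"tx": 0, "ty": 0, "tz": -11, "rx": 0, "ry": 0, "rz": 0, "grip": 6.0}, {"tx": 0, "ty": 0, "tz": -14, "rx": 0, "ry": 0, "rz": 0, "grip": 6.0}]'

```text
t: 11.58
ee_pos: [600.0, -105.5, 259.2]
ee_rot: [0.341, 0.939, 0.04, 0.015]
ft_force: [-0.1, 0.4, -0.4]
width: 60.2
```

```bash
python3 - <<'E'
from h import *
p,d=bot.read_camera("scene");q,e=bot.read_camera("side")
cv2.imwrite("pics/s7.png",np.hstack([cv2.resize(p[100:370,180:450,::-1],(400,400)),cv2.resize(q[80:350,240:510,::-1],(400,400))]))
s=bot.state();print(s["t"],s["ft_force"],s["width"],s["ee_pos"])
for n,dd in(("scene",d),("side",e)):
    P=cloud(n,dd).reshape(-1,3);Q=np.stack([(P-C)@X,(P-C)@Y,(P-C)@N],1)
    m=(abs(Q[:,0])<50)&(abs(Q[:,1])<30)&(abs(Q[:,2]-13)<12);Q=Q[m]
    c=np.linalg.lstsq(np.c_[Q[:,:2],np.ones(len(Q))],Q[:,2],rcond=None)[0];print(n,len(Q),"outer face height tilt",c)
    W=(abs(P[:,2]-0)>0);A=np.stack([(P-C)@X,(P-C)@Y,(P-C)@N],1);m=(abs(A[:,2]-15)<4)&(abs(A[:,0])<80)&(abs(A[:,1])<60);print(np.percentile(A[m],[1,99],axis=0).round(1))
E
```

```text
11.6833 [0.60299679 0.46247688 0.31104249] 60.39741060855912 [ 603.26234586 -101.82993593  261.36782696]
scene 1875 outer face height tilt [ 5.12495338e-04 -5.34347640e-04  1.56646982e+01]
[[-60.7 -40.6  11.9]
 [ 60.   41.7  18.3]]
side 2164 outer face height tilt [2.04234149e-03 7.59488533e-04 1.44757525e+01]
[[-60.8 -40.3  11.8]
 [ 59.2  40.8  17.7]]
```

View pics/s7.png

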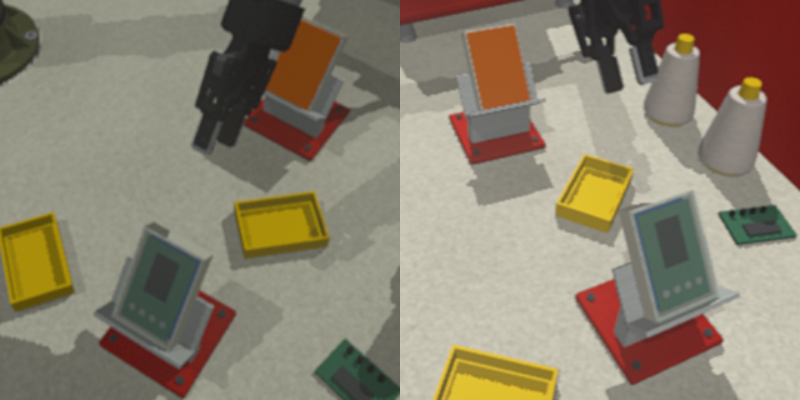

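The case is flush on the stand, within 1 mm and 0.1° of home. The gripper is clear and the orange case hasn't moved, so I'm handing in.

```bash
python3 -c "
from workcell import bot
print(bot.finish_job())"
```

```text
the job is handed in; nothing more can be done
None
```

The blue-lid case is turned over and lying back on its own stand, with the lid against the back plate and the circuit-board window facing outward and up. I pinched lid and window together, lifted the case up the slope and turned it half over about its length. Then I lowered it to the ledge, let go and backed away.

**Last checks:**
- **Position:** depth from both cameras puts the outer face 14.5–15.7 mm from home centre (15 expected). It is tilted by about 0.1° and centred to within about 1 mm.
- **Lid and surroundings:** the lid looked shut in every picture, and its inside shows blue behind the window. The orange case is still on its stand, and the gripper was clear with no force on it.
- **Time and force:** the robot clock read 11.7 s just before hand-in, and the highest wrist force I saw was about 10 N.

**What went wrong on the way:**
- My first three move calls were refused for their format, and nothing moved.
- The first approach stopped about 10 mm off, and I corrected it before gripping.

No final check failed or disagreed.

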